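# Snap the parts box lid shut all round

### The arm

A 7-joint arm with a two-finger parallel gripper is mounted at the origin on the work surface. World frame = base frame: x ahead of the robot, y to its left, z up, the work surface at z = 0. Lengths are in m, angles in rad, forces in N, time in s.
With the tool pointing down it reaches from about 0.4 to 0.85 m from the base axis. Payload 10.4 kg.
Tool frame: the origin (TCP) lies midway between the tips of the shut fingers; the grasp point (between the pads) lies 19 mm behind it; z points along the fingers, y is the direction in which the jaws open and shut (so a half turn about z gives the same grasp; the last joint's range is limited). The gripper opens to 85 mm and grips with 20 to 120 N. Pads are 22 mm wide; open, the fingers measure 114 mm over their backs; the gripper's body (76 mm by 85 mm) begins 54 mm behind the grasp point. The pads swing forward as they close: fully open they stand 13 mm farther back than shut.
Start: joints at [1.198, 0.332, -0.065, 1.46, 0.022, 1.35, -0.088], TCP at [0.214, -0.587, 0.231] pointing down, gripper open.
Joint ranges: [-2.6, 2.6], [-0.5, 2.12], [-1.47, 1.34], [0.16, 2.42], [-1.27, 4.41], [0.06, 2.06], [-2.6, 2.6]. Speed limits (rad/s): [2.22, 2.22, 2.79, 2.79, 3.14, 3.14, 3.14].

### API

Orientations are given as a rotation vector (axis times angle).
In Python, from rig import status, camera, manip gives the robot as it stands. The module is installed in compiled form; this text tells all that it offers.
- The arm moves only by the tool servo_tool, never from a script. Its argument "moves" is text: rows parted by semicolons, each of 6 numbers parted by spaces: the shift along the world's x, y, z in m, then the turn, a rotation vector about the world's x, y, z in degrees. In form: dx dy dz ax ay az; .... A call has exactly 10 rows; each row is the pose to reach, as a shift and turn from the pose measured when the call began; what a row does not reach only later rows make up. A row lasts 1/10 s, in which the tool goes at most 50 mm and 8.59 degrees, less where a joint would pass 70% of its speed; a pose out of reach is approached as far as the arm can. A call with a gripper value outside its range is refused whole. "claw" is the closure in counts, from 0 (fully open) to 255 (shut), set as the call begins (left out, the last holds). The fingers move at their own pace and stop on an object; the grip force is fixed at half the most. Time passes only in rows, so rows that repeat a pose let the fingers close, or fill a call up. It gives the time, the measured TCP pose, the force and the opening at its end, in the units of the state.
- status.get_obs(): the state, without advancing time (a new reading comes with each control period).
- camera(name): name is "scene" or "top" or "wrist"; returns a dict with "color" (420x560x3 uint8, red, green, blue), "range_z" (420x560 float32, m along the optical axis (not along the pixel's ray), 0 where there is no reading), "fovy" (degrees; the focal length in pixels is half the picture's height over the tangent of half this angle, whatever the lens; pixels are square), "cx", "cy" (the principal point, pixels), "R" (3x3) and "t" (3): a world point X has camera coordinates R X + t. Camera axes: x right, y down, z forward; pixel columns grow to the right and rows downward; lengths in m; the calibration is good to about 2 mm. The wrist camera is an equidistant fisheye: a pixel r from the principal point sees the ray r / f radians off the axis. A picture is of the moment at which its call begins.
- manip.job_done(): hands the job in, once; it reports no verdict.
The state is a dict: "t": time; "joint_pos": joint angles; "qd": joint speeds; "joint_torque": joint torques, N m; "tool_pos": TCP position; "orientation": TCP orientation; "ft_force": force on the tool from outside, world axes, zero at the start; "ft_torque": the same for the moment, N m; "width": finger opening in m.
Only numpy, scipy, OpenCV 4.12 (cv2) and the standard library are available. Lean on these libraries where they do the work, as an engineer would, in place of code of your own. Each camera call takes 0.05 s, during which the arm holds its last target.

### The job

The lid of the parts box is on but not yet snapped shut: press each of the four raised rim sections down with your fingertips until it snaps shut level with the corners, all the way round. Only press: do not lift, tip or shove the box, and leave the bottle, the jar and the screwdriver where they are.

Things in the scene. Friction and masses are not known exactly. Their poses are not given: they have to be found in the camera images.
- crate: Closed parts box of grey plastic with a white snap-fit lid, loose on the bench, 1.5 kg. Origin at the centre of its underside, z up; lid 134 mm along x and 184 mm along y. Heights above the bench: recessed middle panel of the lid 78 mm; the four fixed corners of the lid (28 mm squares) 84 mm; the four rim sections between the corners 92 mm while raised, 84 mm (level with the corners) once snapped shut.
- rim_near_top (a point): Centre of the top face of the rim section on the lid's long side that faces its -x: a flat white strip 125 mm long and 26 mm wide, axes as the box. The point goes down with the section: 92 mm above the bench raised, 84 mm shut.
- rim_near (a joint): How far that section is pushed down, m: 0 raised, 0.008 shut. It moves straight down 8 mm against a snap spring: it resists with up to about 9 N, most in the first 2 mm, gives way past half travel (4 mm), then snaps down by itself and stays; let go earlier, it springs back up. Press near its middle, with 12 to 25 N at the bottom.
- rim_far_top (a point): Centre of the top face of the rim section on the lid's long side that faces its +x: a flat white strip 125 mm long and 26 mm wide, axes as the box. The point goes down with the section: 92 mm above the bench raised, 84 mm shut.
- rim_far (a joint): How far that section is pushed down, m: 0 raised, 0.008 shut. It moves straight down 8 mm against a snap spring: it resists with up to about 9 N, most in the first 2 mm, gives way past half travel (4 mm), then snaps down by itself and stays; let go earlier, it springs back up. Press near its middle, with 12 to 25 N at the bottom.
- rim_left_top (a point): Centre of the top face of the rim section on the lid's short side that faces its +y: a flat white strip 75 mm long and 26 mm wide, axes as the box. The point goes down with the section: 92 mm above the bench raised, 84 mm shut.
- rim_left (a joint): How far that section is pushed down, m: 0 raised, 0.008 shut. It moves straight down 8 mm against a snap spring: it resists with up to about 9 N, most in the first 2 mm, gives way past half travel (4 mm), then snaps down by itself and stays; let go earlier, it springs back up. Press near its middle, with 12 to 25 N at the bottom.
- rim_right_top (a point): Centre of the top face of the rim section on the lid's short side that faces its -y: a flat white strip 75 mm long and 26 mm wide, axes as the box. The point goes down with the section: 92 mm above the bench raised, 84 mm shut.
- rim_right (a joint): How far that section is pushed down, m: 0 raised, 0.008 shut. It moves straight down 8 mm against a snap spring: it resists with up to about 9 N, most in the first 2 mm, gives way past half travel (4 mm), then snaps down by itself and stays; let go earlier, it springs back up. Press near its middle, with 12 to 25 N at the bottom.
- spray: White plastic bottle, 42 mm across, 130 mm tall, standing; origin at the centre of its underside. To be left alone.
- jar: Glass jar with a steel cap, 60 mm across, 75 mm tall, standing; origin at the centre of its underside. To be left alone.
- driver: Screwdriver, 170 mm long, lying on the bench along its own x. To be left alone.
Not all that is in view belongs to the job. What is meant by the crate is not blue or pink, and is the larger of those in its own colour.

How it is judged:
By the outcome, as a careful person would: the job done as asked, in the order asked, and still so for the second after the job is handed in, with the robot touching nothing.
It also fails if it takes over 48 s, if anything falls off the work surface, if the arm or the gripper's body presses on something with over 40 N, if the wrist force passes 120 N, or if a joint passes its speed limit or range.

## Working session

There is one attempt and no reset: what is moved stays moved. The work goes in short steps, Python scripts to look and compute and a tool call to move; the robot and the scene stay as the last step left them, time stands still between calls to the robot, and variables do not carry over. Pictures are saved under pics/ and viewed, and the job is handed in when it is done.

Besides the shell and the picture viewer there is one more tool, called after "Call:" as name(argument=value, ...) on one line, values as JSON. servo_tool: Moves the arm, as the interface text tells. Its arguments: {"type":"object","properties":{"moves":{"type":"string"},"claw":{"type":"number"}},"required":["moves"]}

```bash
mkdir -p pics
python3 - <<'E'
from rig import status,camera
import cv2,numpy as np
o=status.get_obs();print({k:np.round(v,3) for k,v in o.items()})
for n in("scene","top"):
    c=camera(n);cv2.imwrite(f"pics/{n}0.png",c["color"][:,:,::-1]);np.savez(f"{n}0.npz",**c)
    print(n,c["fovy"],c["cx"],c["cy"],np.round(c["R"],3).tolist(),np.round(c["t"],3))
E
```

```text
{'t': np.float64(0.0), 'joint_pos': array([ 1.198,  0.333, -0.065,  1.461,  0.022,  1.35 , -0.088]), 'qd': array([ 0.   , -0.001, -0.001, -0.001, -0.   , -0.   ,  0.001]), 'joint_torque': array([ 1.0000e-03, -6.2543e+01,  5.0000e-02, -3.9161e+01,  1.6000e-02,
        1.0000e-02, -0.0000e+00]), 'tool_pos': array([ 0.214, -0.587,  0.23 ]), 'orientation': array([-3.092e+00, -5.460e-01,  1.000e-03]), 'ft_force': array([ 0.549,  0.632, -0.287]), 'ft_torque': array([0.06 , 0.006, 0.002]), 'width': np.float64(0.085)}
scene 51.825186839410094 282.3106718793116 203.83687338271986 [[0.825, 0.565, -0.005], [0.402, -0.593, -0.698], [-0.398, 0.574, -0.716]] [-0.449 -0.173  1.274]
top 51.6373895259653 287.1224030498729 210.00594438099822 [[0.025, -1.0, -0.013], [-0.987, -0.023, -0.158], [0.157, 0.017, -0.987]] [-0.022  0.555  1.179]
```

View pics/scene0.png

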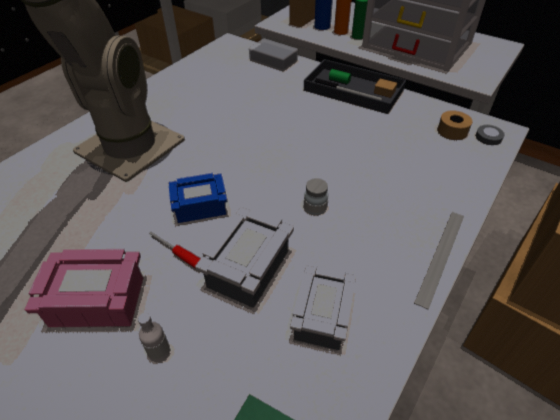

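View pics/top0.png

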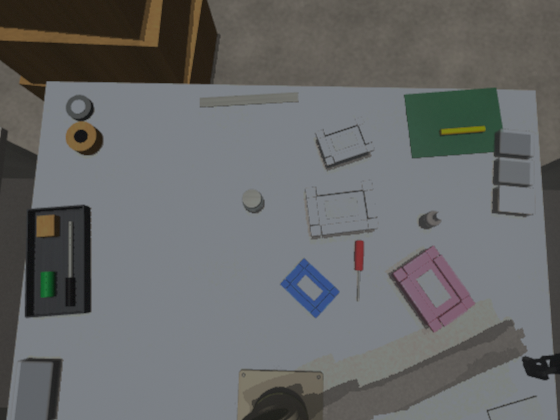

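The top view shows two grey boxes, and the larger is at about (340,210), with the smaller at (344,145). The bottle is at (431,219), the jar at (252,201) and the driver at (359,265). Next I'll measure the larger box from the range data.

```bash
cat > h.py <<'E'
import numpy as np,cv2
def pts(c):
    z=c["range_z"];H,W=z.shape;f=H/2/np.tan(np.radians(float(c["fovy"]))/2)
    v,u=np.mgrid[:H,:W];P=np.stack([(u-c["cx"])/f*z,(v-c["cy"])/f*z,z],-1)
    return (P-c["t"])@c["R"]
E
python3 - <<'E'
from h import *
for n in("top","scene"):
    c=np.load(f"{n}0.npz");P=pts(c)
    if n=="top": cen=P[210,340];print(cen, P[219,431],P[201,252],P[145,344], P[265,359], P[100,150])
    d=np.hypot(P[...,0]-cen[0],P[...,1]-cen[1])
    m=(P[...,2]>.065)&(P[...,2]<.12)&(d<.125)&(c["range_z"]>0)
    Q=P[m]; r=cv2.minAreaRect((Q[:,:2]*1000).astype(np.float32));print(n,m.sum(),r,np.percentile(Q[:,2],[2,10,25,50,75,90,98]))
    print(np.round(cv2.boxPoints(r)))
    np.save(f"q_{n}.npy",Q)
c=np.load("top0.npz");P=pts(c);z=np.clip((P[...,2]-.06)/.05,0,1)
a=cv2.resize((z[165:255,290:395]*255).astype(np.uint8),None,fx=7,fy=6,interpolation=0)
cv2.imwrite("pics/hm.png",a)
b=cv2.resize(c["color"][165:255,290:395,::-1],None,fx=7,fy=6);cv2.imwrite("pics/crop.png",b)
E
```

```text
[ 0.55281351 -0.15297437  0.08049236] [ 0.53249413 -0.39652245  0.08953542] [0.57355699 0.08892963 0.07308377] [ 0.74393046 -0.16551034  0.05874828] [ 0.40727496 -0.21339013  0.02170079] [ 8.93167169e-01  4.20360293e-01 -7.49878069e-04]
top 3336 ((558.2496948242188, -156.85748291015625), (134.76223754882812, 184.51719665527344), 8.26016616821289) [0.07358496 0.07626011 0.0786391  0.08386647 0.09156515 0.09374278
 0.09582014]
[[ 478.  -75.]
 [ 505. -258.]
 [ 638. -238.]
 [ 612.  -56.]]
scene 4826 ((559.406005859375, -155.91238403320312), (135.97390747070312, 186.5582733154297), 8.600988388061523) [0.07296636 0.07652018 0.07847221 0.08366675 0.09159694 0.09280742
 0.0939777 ]
[[ 478.  -74.]
 [ 506. -258.]
 [ 641. -238.]
 [ 613.  -54.]]
```

View pics/hm.png

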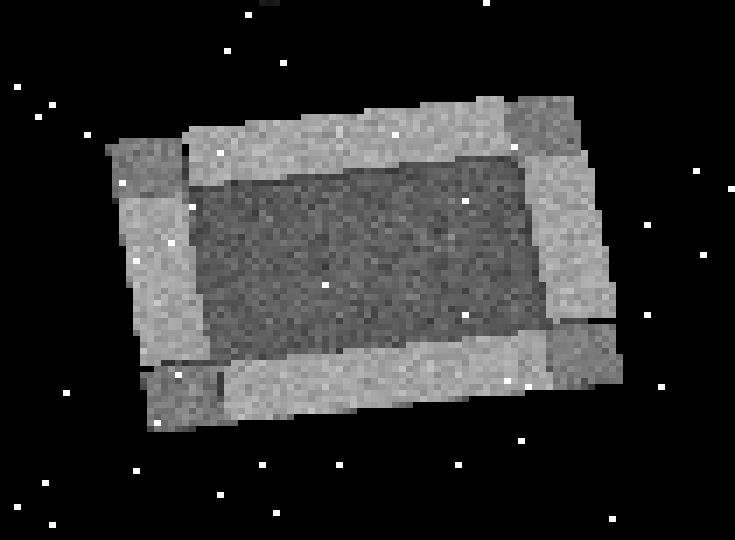

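View pics/crop.png

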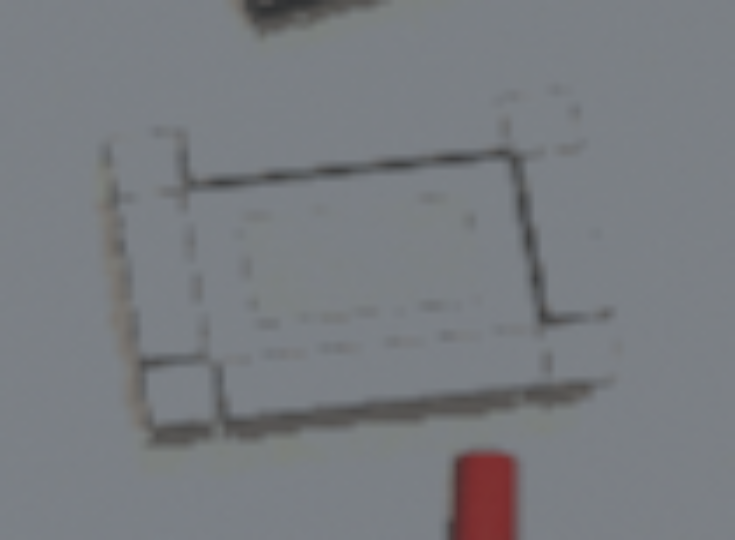

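Call:
servo_tool(claw=255, moves="0.03 0.03 0 0 0 -2; 0.065 0.065 0 0 0 -4; 0.1 0.1 0 0 0 -6; 0.135 0.135 0 0 0 -8; 0.17 0.17 0 0 0 -10; 0.205 0.205 0 0 0 -11.6; 0.24 0.24 0 0 0 -11.6; 0.275 0.275 0 0 0 -11.6; 0.31 0.31 0 0 0 -11.6; 0.33 0.33 0 0 0 -11.6")

```text
t: 1.1
tool_pos: [0.5465, -0.2525, 0.2302]
orientation: [-3.13, -0.238, -0.0]
ft_force: [-0.2, -0.4, -0.4]
width: -0.0001
```

Call:
servo_tool(moves="0.024 0.018 -0.02 0 0 0; 0.024 0.018 -0.05 0 0 0; 0.024 0.018 -0.08 0 0 0; 0.024 0.018 -0.1 0 0 0; 0.024 0.018 -0.115 0 0 0; 0.024 0.018 -0.125 0 0 0; 0.024 0.018 -0.128 0 0 0; 0.024 0.018 -0.131 0 0 0; 0.024 0.018 -0.131 0 0 0; 0.024 0.018 -0.131 0 0 0")

```text
t: 2.1
tool_pos: [0.5709, -0.2346, 0.1001]
orientation: [-3.13, -0.238, -0.002]
ft_force: [0.1, 0.0, 0.1]
width: -0.0003
```

Run:
```python
from rig import status,camera
import cv2,numpy as np
c=camera("scene");cv2.imwrite("pics/s1.png",cv2.resize(c["color"][180:360,150:400,::-1],None,fx=3,fy=3))
```

```text
(no output)
```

View pics/s1.png

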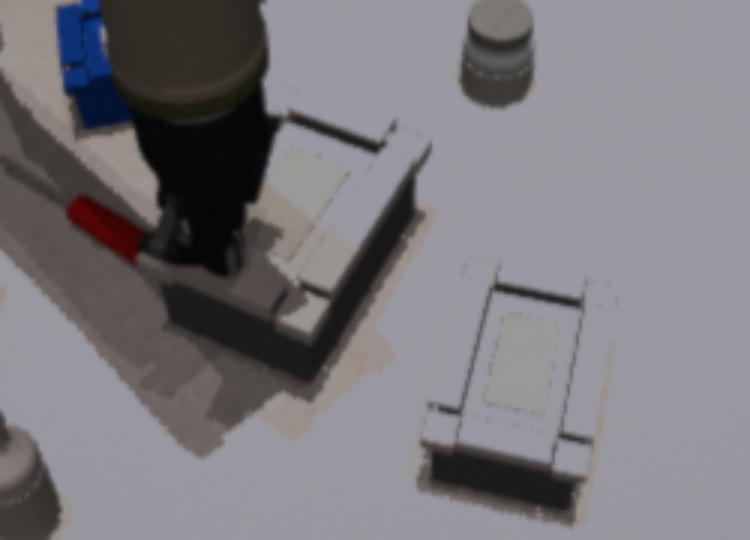

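The fingertips are over the near-right short rim, around crop (225,265), and clear of everything else. I'll press gradually.

Call:
servo_tool(moves="0 0 -0.003 0 0 0; 0 0 -0.006 0 0 0; 0 0 -0.008 0 0 0; 0 0 -0.009 0 0 0; 0 0 -0.01 0 0 0; 0 0 -0.011 0 0 0; 0 0 -0.012 0 0 0; 0 0 -0.013 0 0 0; 0 0 -0.014 0 0 0; 0 0 -0.014 0 0 0")

```text
t: 3.15
tool_pos: [0.5707, -0.2345, 0.0856]
orientation: [-3.13, -0.238, -0.001]
ft_force: [0.1, 0.3, -1.1]
width: -0.0001
```

Call:
servo_tool(moves="0 0 -0.0005 0 0 0; 0 0 -0.001 0 0 0; 0 0 -0.0015 0 0 0; 0 0 -0.002 0 0 0; 0 0 -0.0022 0 0 0; 0 0 -0.0025 0 0 0; 0 0 -0.0025 0 0 0; 0 0 -0.0025 0 0 0; 0 0 -0.0025 0 0 0; 0 0 -0.0025 0 0 0")

```text
t: 4.15
tool_pos: [0.5708, -0.2346, 0.0841]
orientation: [-3.13, -0.238, -0.002]
ft_force: [-4.1, 1.0, 8.9]
width: -0.0001
```

Call:
servo_tool(moves="0 0 -0.001 0 0 0; 0 0 -0.0012 0 0 0; 0 0 -0.0015 0 0 0; 0 0 -0.0015 0 0 0; 0 0 -0.0015 0 0 0; 0 0 -0.0017 0 0 0; 0 0 -0.0017 0 0 0; 0 0 -0.0017 0 0 0; 0 0 -0.0017 0 0 0; 0 0 -0.0017 0 0 0")

```text
t: 5.15
tool_pos: [0.5709, -0.2346, 0.0841]
orientation: [-3.131, -0.238, -0.002]
ft_force: [-8.2, 2.0, 15.1]
width: -0.0
```

Call:
servo_tool(moves="0 0 0.01 0 0 0; 0 0 0.03 0 0 0; -0.02 0.022 0.035 0 0 0; -0.045 0.05 0.035 0 0 0; -0.065 0.07 0.035 0 0 0; -0.065 0.07 0.035 0 0 0; -0.065 0.07 0.025 0 0 0; -0.065 0.07 0.018 0 0 0; -0.065 0.07 0.013 0 0 0; -0.065 0.07 0.013 0 0 0")

```text
t: 6.15
tool_pos: [0.5054, -0.1649, 0.0957]
orientation: [-3.13, -0.237, 0.001]
ft_force: [-1.3, -0.5, -0.4]
width: 0.0001
```

Run:
```python
from rig import camera
from h import *
c=camera("scene");cv2.imwrite("pics/s2.png",cv2.resize(c["color"][180:360,150:400,::-1],None,fx=3,fy=3))
P=pts(c);ce=np.array([.559,-.1565]);a=np.radians(8.4)
d=P[...,:2]-ce;bx=d@[np.cos(a),np.sin(a)];by=d@[-np.sin(a),np.cos(a)]
for n,m in dict(near=(abs(bx+54)<9e9)&(abs(bx+.054)<.01)&(abs(by)<.055),far=(abs(bx-.054)<.01)&(abs(by)<.055),left=(abs(by-.079)<.01)&(abs(bx)<.03),right=(abs(by+.079)<.01)&(abs(bx)<.03)).items():
    z=P[...,2][m&(P[...,2]>.06)&(P[...,2]<.11)];print(n,len(z),np.percentile(z,[25,50,75]).round(4) if len(z) else 0)
```

```text
near 398 [0.0904 0.0916 0.0927]
far 426 [0.091  0.092  0.0928]
left 274 [0.0748 0.0912 0.0923]
right 259 [0.0833 0.084  0.0847]
```

View pics/s2.png

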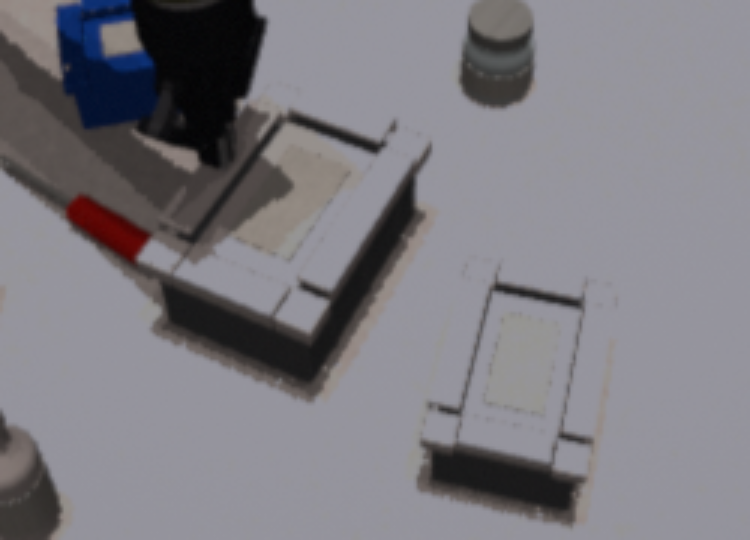

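The right rim now reads 84.0 mm, which is shut, and the box hasn't moved. The fingers are above the near rim at crop (215,165).

Call:
servo_tool(moves="0 0 -0.002 0 0 0; 0 0 -0.004 0 0 0; 0 0 -0.006 0 0 0; 0 0 -0.008 0 0 0; 0 0 -0.0095 0 0 0; 0 0 -0.0105 0 0 0; 0 0 -0.0115 0 0 0; 0 0 -0.0125 0 0 0; 0 0 -0.0135 0 0 0; 0 0 -0.0135 0 0 0")

```text
t: 7.2
tool_pos: [0.5058, -0.1648, 0.084]
orientation: [-3.131, -0.237, -0.0]
ft_force: [-6.4, 2.0, 14.4]
width: 0.0001
```

Call:
servo_tool(moves="0 0 0.01 0 0 0; 0 0 0.03 0 0 0; 0.015 0.03 0.035 0 0 0; 0.03 0.06 0.035 0 0 0; 0.042 0.086 0.035 0 0 0; 0.042 0.086 0.035 0 0 0; 0.042 0.086 0.025 0 0 0; 0.042 0.086 0.018 0 0 0; 0.042 0.086 0.012 0 0 0; 0.042 0.086 0.012 0 0 0")

```text
t: 8.2
tool_pos: [0.5468, -0.0796, 0.0947]
orientation: [-3.13, -0.235, 0.003]
ft_force: [-0.3, 0.1, 0.9]
width: 0.0003
```

Call:
servo_tool(moves="0 0 -0.002 0 0 0; 0 0 -0.004 0 0 0; 0 0 -0.006 0 0 0; 0 0 -0.008 0 0 0; 0 0 -0.0095 0 0 0; 0 0 -0.0105 0 0 0; 0 0 -0.0115 0 0 0; 0 0 -0.0125 0 0 0; 0 0 -0.0135 0 0 0; 0 0 -0.0135 0 0 0")

```text
t: 9.2
tool_pos: [0.5469, -0.0797, 0.0839]
orientation: [-3.131, -0.235, 0.003]
ft_force: [-13.9, 0.8, 29.7]
width: -0.0001
```

Call:
servo_tool(moves="0 0 0.01 0 0 0; 0 0 0.03 0 0 0; 0.02 -0.02 0.035 0 0 0; 0.045 -0.045 0.035 0 0 0; 0.0655 -0.069 0.035 0 0 0; 0.0655 -0.069 0.035 0 0 0; 0.0655 -0.069 0.025 0 0 0; 0.0655 -0.069 0.018 0 0 0; 0.0655 -0.069 0.014 0 0 0; 0.0655 -0.069 0.014 0 0 0")

```text
t: 10.2
tool_pos: [0.6116, -0.1479, 0.0969]
orientation: [-3.131, -0.236, 0.005]
ft_force: [-0.4, 0.1, 0.0]
width: -0.0001
```

```bash
cat > chk.py <<'E'
from rig import camera
from h import *
import sys
for n in("scene","top"):
    c=camera(n);cv2.imwrite(f"pics/{sys.argv[1]}_{n}.png",cv2.resize(c["color"][100:380,100:473,::-1],None,fx=2,fy=2))
    P=pts(c);ce=np.array([.559,-.1565]);a=np.radians(8.4)
    d=P[...,:2]-ce;bx=d@[np.cos(a),np.sin(a)];by=d@[-np.sin(a),np.cos(a)]
    for k,m in dict(near=(abs(bx+.054)<.01)&(abs(by)<.055),far=(abs(bx-.054)<.01)&(abs(by)<.055),left=(abs(by-.079)<.01)&(abs(bx)<.03),right=(abs(by+.079)<.01)&(abs(bx)<.03)).items():
        z=P[...,2][m&(P[...,2]>.06)&(P[...,2]<.11)];print(n,k,len(z),np.percentile(z,[25,50,75]).round(4) if len(z) else 0)
    m=(P[...,2]>.065)&(P[...,2]<.1)&(np.hypot(bx,by)<.125)
    print(cv2.minAreaRect((P[m][:,:2]*1000).astype(np.float32)))
E
python3 chk.py a
```

```text
scene near 381 [0.0833 0.0841 0.0849]
scene far 336 [0.0912 0.0921 0.0929]
scene left 7 [0.0786 0.0834 0.0839]
scene right 252 [0.0833 0.084  0.0848]
((559.479248046875, -156.097900390625), (135.95591735839844, 185.573974609375), 8.327452659606934)
top near 78 [0.0833 0.0845 0.0863]
top far 53 [0.0899 0.0917 0.0932]
top left 157 [0.0828 0.0844 0.0854]
top right 0 0
((550.241943359375, -103.9759521484375), (134.17843627929688, 77.79655456542969), 8.097342491149902)
```

View pics/a_scene.png

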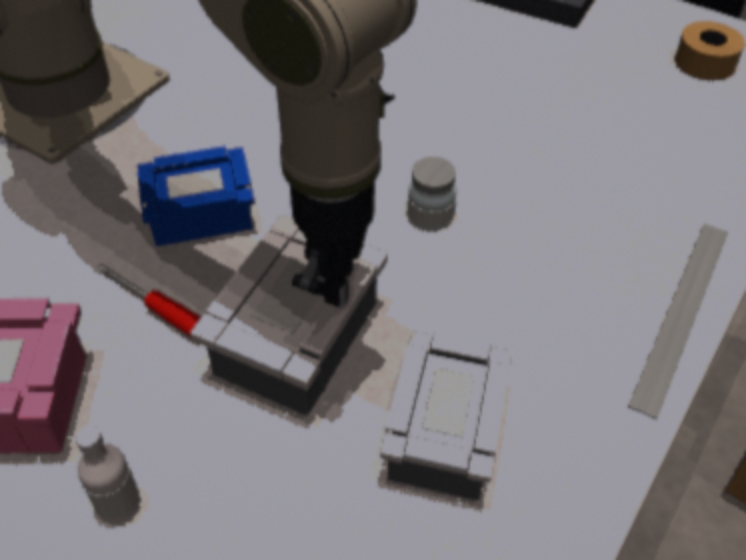

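Near, right and left all read about 84 mm, so they are shut. The fingers are now over the far rim, around (335,295), and the box is still in place.

Call:
servo_tool(moves="0 0 -0.002 0 0 0; 0 0 -0.004 0 0 0; 0 0 -0.006 0 0 0; 0 0 -0.008 0 0 0; 0 0 -0.0095 0 0 0; 0 0 -0.0105 0 0 0; 0 0 -0.0115 0 0 0; 0 0 -0.0125 0 0 0; 0 0 -0.0135 0 0 0; 0 0 -0.014 0 0 0")

```text
t: 11.3
tool_pos: [0.6123, -0.1483, 0.0842]
orientation: [-3.131, -0.236, 0.003]
ft_force: [-2.6, 0.2, 6.3]
width: 0.0002
```

Call:
servo_tool(moves="0 0 -0.0012 0 0 0; 0 0 -0.0014 0 0 0; 0 0 -0.0016 0 0 0; 0 0 -0.0017 0 0 0; 0 0 -0.0017 0 0 0; 0 0 -0.0017 0 0 0; 0 0 -0.0017 0 0 0; 0 0 -0.0017 0 0 0; 0 0 -0.0017 0 0 0; 0 0 -0.0017 0 0 0")

```text
t: 12.3
tool_pos: [0.6124, -0.1483, 0.0841]
orientation: [-3.132, -0.236, 0.002]
ft_force: [-6.9, 1.3, 14.3]
width: -0.0001
```

Call:
servo_tool(moves="0 0 0.01 0 0 0; 0 0 0.04 0 0 0; 0 0 0.08 0 0 0; 0 0 0.12 0 0 0; 0 0 0.15 0 0 0; -0.03 -0.03 0.15 0 0 0; -0.06 -0.06 0.15 0 0 0; -0.1 -0.1 0.15 0 0 0; -0.14 -0.14 0.15 0 0 0; -0.18 -0.18 0.15 0 0 0")

```text
t: 13.3
tool_pos: [0.4448, -0.3156, 0.2347]
orientation: [-3.132, -0.236, 0.001]
ft_force: [0.5, -0.9, -0.0]
width: 0.0001
```

Call:
servo_tool(moves="-0.035 -0.04 0 0 0 0; -0.07 -0.08 0 0 0 0; -0.1 -0.12 0 0 0 0; -0.13 -0.16 0 0 0 0; -0.16 -0.2 0 0 0 0; -0.18 -0.23 0 0 0 0; -0.18 -0.23 0 0 0 0; -0.18 -0.23 0 0 0 0; -0.18 -0.23 0 0 0 0; -0.18 -0.23 0 0 0 0")

```text
t: 14.3
tool_pos: [0.2662, -0.5445, 0.235]
orientation: [-3.132, -0.24, -0.0]
ft_force: [-0.1, 0.1, 0.3]
width: 0.0
```

```bash
python3 chk.py b
python3 - <<'E'
from h import *
from rig import camera
a=np.load("top0.npz");b=camera("top");cv2.imwrite("pics/d.png",np.hstack([a["color"][90:330,220:480,::-1],b["color"][90:330,220:480,::-1]]))
E
```

```text
scene near 378 [0.083  0.0838 0.0846]
scene far 414 [0.0832 0.084  0.0848]
scene left 202 [0.0825 0.0836 0.0847]
scene right 255 [0.0831 0.0839 0.0847]
((559.4171142578125, -155.32345581054688), (135.50738525390625, 187.6600341796875), 8.427988052368164)
top near 301 [0.0823 0.0842 0.0857]
top far 291 [0.0827 0.0842 0.0858]
top left 161 [0.0827 0.0842 0.0855]
top right 157 [0.0827 0.0838 0.0855]
((558.0728149414062, -156.8402862548828), (134.6260986328125, 184.58004760742188), 8.541540145874023)
```

View pics/d.png

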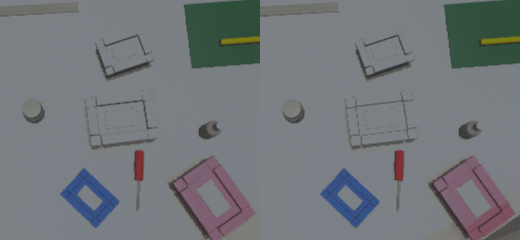

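All four rims read 84 mm. The before and after pictures match: the box is at (125,120) in both, and the bottle, jar and driver haven't moved.

```bash
python3 -c "
from rig import manip
print(manip.job_done())"
```

```text
the job is handed in; nothing more can be done
None
```

I pressed all four rim sections of the larger grey box shut with the closed fingertips, in the order right, near, left, far. I then moved the arm clear and handed the job in at about 14.5 s.

- **Rims:** in the last check both cameras put every section at 83.6–84.2 mm, level with the corners.
- **Box and other objects:** the top camera shows the box moved less than 0.2 mm, with its yaw reading 0.3° different, which is within measurement noise. The bottle, jar and screwdriver look unmoved in the before and after pictures.
- **Press forces:** right, near and far ended at 14–15 N. The left rim reached 29.7 N, above the advised 12–25 N, because that press started 1 mm lower than planned. I saw no effect from it, and it stayed below the 40 N and 120 N limits.

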